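Start a timing run on the watch bench

TASK

Start a timing run with closed fingers: first press down the raised end of the rocker on the black switch block until it is fully over, then press the round key on the grey timing machine fully in, and last press the long bar key fully in. Leave the square key up, do not disturb the dust dome, movement holder, case opener or parts tray, and finish clear of everything.

Things in the scene. Friction and masses are not known exactly. Their poses are not given: they have to be found in the camera images.
- switch_block: Black bakelite switch block fixed to the bench, 100 (x) x 60 (y) x 24 mm high, with two 4 mm thick cheeks along x, their centres at y = +-18.5 mm and tops 27 mm above the bench, flanking an ivory rocker. Origin: centre of the underside; z up. The block's -x end is the end where the rocker starts raised.
- rocker (a joint): The ivory rocker, a flat plate 60 x 30 x 8 mm hinged at its middle about the block's y axis, 33 mm above the bench. Value in rad: about 0 = off (block's -x end raised by 0.25 rad, pressed face there about 42 mm above the bench), 0.5 = fully over (that end down, face there about 31 mm above the bench). No spring: it yields at about 2 N at that end and stays where it is left.
- rocker_press (a point): Point to press: on the rocker's top face, on its centre line, 22 mm from the hinge, on the end that starts raised (8 mm in from that end). It moves with the rocker.
- console: Grey timing machine fixed to the bench, a low box 180 (x) x 250 (y) x 40 mm high; origin on the bench 15 mm nearer its -x long side than its middle; a low sloping screen on its +x half reaches about 55 mm above the bench. Along its near (-x) half stand three ivory keys in a row along y at x = -32 mm, 76 mm apart, in an order that changes; they are all of one material and told apart by shape.
- key_round (a joint): Round key, 36 mm in diameter, on the timing machine. Its value is the depth in m: 0 = up (top 60 mm above the bench, 14 mm proud of its black bezel), 0.008 = fully in (top at 52 mm, 6 mm proud). It has no spring: it yields at about 2.5 N and stays where it is left, so it must be pressed to its stop. It cannot be pulled or turned.
- key_round_top (a point): Centre of the top face of the round key; it sinks with the key; z axis up.
- key_bar (a joint): Long bar key, 56 mm (along the machine's x) x 24 mm, on the timing machine. Its value is the depth in m: 0 = up (top 60 mm above the bench, 14 mm proud of its black bezel), 0.008 = fully in (top at 52 mm, 6 mm proud). It has no spring: it yields at about 2.5 N and stays where it is left, so it must be pressed to its stop. It cannot be pulled or turned.
- key_bar_top (a point): Centre of the top face of the bar key; it sinks with the key; z axis up.
- key_square (a joint): Square key, 36 x 36 mm, on the timing machine; to be left up. Its value is the depth in m: 0 = up (top 60 mm above the bench, 14 mm proud of its black bezel), 0.008 = fully in (top at 52 mm, 6 mm proud). It has no spring: it yields at about 2.5 N and stays where it is left, so it must be pressed to its stop. It cannot be pulled or turned.
- key_square_top (a point): Centre of the top face of the square key; it sinks with the key; z axis up.
- dome: Green glass dust dome with a small brass knob, 56 mm in diameter, 58 mm high, loose, beside the raised end of the switch block. Origin: centre of the underside.
- holder: Brass movement holder, round, 44 mm in diameter, 22 mm high, loose, beyond the other end of the switch block. Origin: centre of the underside.
- opener: Steel case opener lying loose in front of the timing machine: bar handle 16 mm wide along its x axis, a 34 mm disc at +x end with three pins, 110 mm long in all, 20 mm high. Origin: under its middle.
- tray: Boxwood parts tray with six compartments, 80 x 130 x 18 mm, loose, beyond the timing machine. Origin: centre of the underside.
There are look-alikes about, which are no part of the job. Leave any pink or yellow look-alike of the switch_block alone.

How it is judged:
By the outcome, as a careful person would: the job done as asked, in the order asked, and still so for the second after the job is handed in, with the robot touching nothing.
It also fails if it takes over 45 s, if anything falls off the work surface, if the arm or the gripper's body presses on something with over 40 N, if the wrist force passes 120 N, or if a joint passes its speed limit or range.

ROBOT

A 7-joint arm with a two-finger parallel gripper is mounted at the origin on the work surface. World frame = base frame: x ahead of the robot, y to its left, z up, the work surface at z = 0. Lengths are in mm, angles in rad, forces in N, time in s.
With the tool pointing down it reaches from about 350 to 775 mm from the base axis. Payload 3.1 kg.
Tool frame: the origin (TCP) lies between the finger pads; the fingertips stand 19 mm ahead of it and the grasp point (between the pads) is the TCP; z points along the fingers, y is the line along which they close (so a half turn about z gives the same grasp; the last joint's range is limited). The gripper opens to 85 mm and grips with 20 to 120 N. Pads are 22 mm wide; open, the fingers measure 114 mm over their backs; the gripper's body (76 mm by 85 mm) begins 54 mm behind the grasp point. The pads swing forward as they close: fully open they stand 13 mm farther back than shut.
Start: joints at [-1.318, 0.311, 0.014, 1.512, -0.004, 1.319, -0.027], TCP at [159.774, 526.298, 250.304] pointing down, gripper open.
Joint ranges: [-2.7, 2.7], [-0.3, 1.91], [-1.27, 1.3], [0.12, 2.57], [-1.44, 4.58], [0.2, 2.03], [-3.05, 3.05]. Speed limits (rad/s): [2.79, 2.79, 3.14, 3.14, 3.14, 3.14, 3.14].

INTERFACE

Orientations are given as a unit quaternion [w, x, y, z].
In Python, from cell import env, fingers, solver, snapshot gives the robot as it stands. The module is installed in compiled form; this text tells all that it offers. Calls block until the motion is done:
- env.move_pose(position, orientation): joint-space move of the TCP to a pose.
- env.move_straight(position, rate=150, rotation=None, stop_force=None): straight line of the TCP; rotation=None keeps the orientation; rate is the mean speed in mm/s. With stop_force (N) it stops when the force on the tool has changed by that much, and returns True; else False.
- env.goto_joints(angles): joint-space move.
- fingers.gripper_to(opening, strength=None): finger opening in mm; strength is the grip in N (None keeps the last); returns when the fingers have stopped.
- env.wait(seconds).
- solver.inverse_kinematics(position, orientation): joint angles nearest the present ones, or None.
- env.state(): the state.
- snapshot(name): name is "side" or "top" or "wrist"; returns a dict with "pixels" (420x560x3 uint8, red, green, blue), "z_map" (420x560 float32, mm along the optical axis (not along the pixel's ray), 0 where there is no reading), "fovy" (degrees; the focal length in pixels is half the picture's height over the tangent of half this angle, whatever the lens; pixels are square), "cx", "cy" (the principal point, pixels), "pose" (4x4, takes a point from camera to world coordinates). Camera axes: x right, y down, z forward; pixel columns grow to the right and rows downward; lengths in mm; the calibration is good to about 2 mm. The wrist camera is an equidistant fisheye: a pixel r from the principal point sees the ray r / f radians off the axis. A picture is of the moment at which its call begins.
A pose or a line that the arm cannot do raises env.Unreachable and nothing moves.
- env.job_done(): hands the job in; it is judged then, once.
The state is a dict: "clock": time; "joints": joint angles; "qvel": joint speeds; "tau": joint torques, N m; "position": TCP position; "ee_rot": TCP orientation; "wrist_force": force on the tool from outside, world axes, zero at the start; "moment": the same for the moment, N m; "width": finger opening in mm; "grasp_force": force on a finger pad.
Only numpy, scipy, OpenCV 4.12 (cv2) and the standard library are available. Lean on these libraries where they do the work, as an engineer would, in place of code of your own. Each camera call takes 0.05 s, during which the arm holds its last target. There are 200 camera calls.

## Working session

There is one attempt and no reset: what is moved stays moved. The work goes in short steps, each a Python script; the robot and the scene stay as the last script left them, time stands still between calls to the robot, and variables do not carry over. Pictures are saved under pics/ and viewed, at most 10 in all, crops included, and the job is handed in when it is done.

```bash
mkdir -p pics && cat > h.py <<'E'
import numpy as np, cv2
from cell import env, fingers, solver, snapshot
def save(s,fn,crop=None,k=1):
    im=s["pixels"][:,:,::-1]
    if crop: u0,v0,u1,v1=crop; im=im[v0:v1,u0:u1]
    cv2.imwrite(fn,cv2.resize(im,None,fx=k,fy=k,interpolation=cv2.INTER_CUBIC))
def world(s,u,v,z=None):
    "pinhole pixel -> world, by depth"
    f=s["pixels"].shape[0]/2/np.tan(np.radians(s["fovy"])/2)
    P=np.array(s["pose"])
    d=np.array([(u-s["cx"])/f,(v-s["cy"])/f,1])
    if z is None:
        a=s["z_map"][int(v)-1:int(v)+2,int(u)-1:int(u)+2]; t=np.median(a[a>0])
    else:
        dw=P[:3,:3]@d; t=(z-P[2,3])/dw[2]
    return P[:3,:3]@(d*t)+P[:3,3]
E
python3 - <<'E'
from h import *
import pickle
S={n:snapshot(n) for n in("top","side")}
pickle.dump(S,open("s0.pkl","wb"))
for n,s in S.items():
    save(s,f"pics/{n}0.png",k=1.4); print(n,s["fovy"],s["cx"],s["cy"],np.round(s["pose"],2).tolist())
st=env.state();print(st["ee_rot"],st["clock"],st["position"])
E
```

```text
top 53.39892986570946 275.61714803750397 211.58996521785417 [[-0.03, -1.0, 0.09, 434.53], [-1.0, 0.03, 0.01, -78.87], [-0.02, -0.09, -1.0, 987.28], [0.0, 0.0, 0.0, 1.0]]
side 47.66933521049522 283.8851514339074 206.42902116779362 [[0.9, -0.27, 0.33, 218.8], [-0.43, -0.56, 0.71, -748.61], [-0.0, -0.78, -0.62, 649.12], [0.0, 0.0, 0.0, 1.0]]
[-1.01985908e-04  1.46821480e-01  9.89162426e-01 -1.06700817e-03] 0.1 [159.61160633 525.68849571 249.32145924]
```

View pics/top0.png

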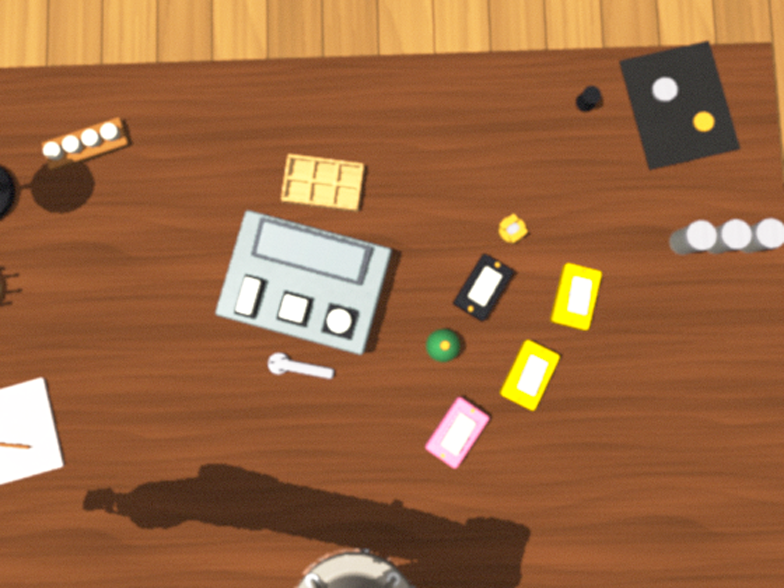

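View pics/side0.png

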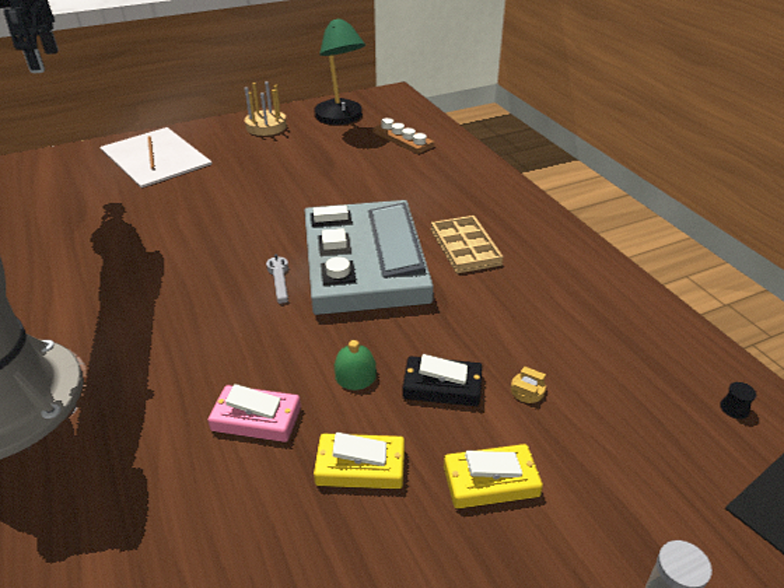

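Top view (784 px picture): black switch block at (484,287), with two yellow look-alikes at (577,296) and (530,375) and a pink one at (458,433). Only the black one fits, with the green dome (444,345) at its raised end and the brass holder (512,228) at the other. The keys are bar (249,296), square (294,308) and round (340,320). I'll confirm this in one enlarged crop.

```bash
python3 - <<'E'
from h import *
import pickle
S=pickle.load(open("s0.pkl","rb"))
a=S["top"]["pixels"][145:265,150:380]; b=S["side"]["pixels"][140:295,200:400]
a=cv2.resize(a,None,fx=3.4,fy=3.4,interpolation=2)[:,:782]; 
b=cv2.resize(b,(240,186),interpolation=2)
im=np.zeros((408+186,782,3),np.uint8); im[:408,:a.shape[1]]=a
im[408:,:240]=b
c=cv2.resize(S["side"]["pixels"][250:292,285:347],(275,186),interpolation=2); im[408:,250:525]=c
c=cv2.resize(S["side"]["pixels"][145:205,215:265],(155,186),interpolation=2); im[408:,535:690]=c
cv2.imwrite("pics/crop1.png",im[:,:,::-1])
# white blobs
for n,boxes in {"top":{"rocker":(325,180,370,232),"bar":(163,190,192,233),"sq":(194,200,226,238),"rnd":(228,212,257,245)},
                "side":{"rocker":(290,250,345,285),"bar":(216,143,255,163),"sq":(222,160,254,182),"rnd":(224,180,258,206)}}.items():
  s=S[n]
  for k,(u0,v0,u1,v1) in boxes.items():
    m=(s["pixels"][v0:v1,u0:u1].min(2)>(225 if n=="top" else 225)).astype(np.uint8)
    nn,l,st,c=cv2.connectedComponentsWithStats(m); i=1+np.argmax(st[1:,4])
    cc=c[i]+[u0,v0]; ct=cv2.findContours((l==i).astype(np.uint8),0,2)[0][0]; r=cv2.minAreaRect(ct)
    print(n,k,st[i,4],cc.round(1),"rect",np.round(r[1],1),round(r[2],1),"depth",world(s,*cc).round(1),"z60/37",world(s,*cc,37 if k=="rocker" else 60).round(1))
    pts=cv2.boxPoints(r)+[u0,v0]; print("   ",[world(s,*p,37 if k=="rocker" else 60)[:2].round(0).tolist() for p in pts])
E
```

```text
top rocker 329 [345.9 203.9] rect [13.2 24.9] 31.0 depth [ 530.8 -227.2   36.4] z60/37 [ 530.7 -227.1   37. ]
    [[515.0, -199.0], [563.0, -230.0], [547.0, -255.0], [499.0, -224.0]]
top bar 284 [176.2 210.8] rect [11.4 25.1] 16.7 depth [523.5 155.9  60.3] z60/37 [523.5 156.   60. ]
    [[501.0, 176.0], [554.0, 160.0], [546.0, 135.0], [493.0, 152.0]]
top sq 268 [208.9 219.8] rect [16.3 16.5] 15.9 depth [501.4  82.9  59.5] z60/37 [501.3  82.8  60. ]
    [[489.0, 106.0], [524.0, 95.0], [513.0, 60.0], [478.0, 71.0]]
top rnd 210 [241.5 228.7] rect [16. 15.] 90.0 depth [479.4  10.4  59.8] z60/37 [479.4  10.3  60. ]
    [[497.0, 27.0], [496.0, -7.0], [461.0, -6.0], [461.0, 27.0]]
side rocker 361 [316.3 262.1] rect [32.9 11.1] 14.9 depth [ 530.4 -227.4   37.3] z60/37 [ 530.6 -227.1   37. ]
    [[501.0, -216.0], [518.0, -194.0], [560.0, -238.0], [542.0, -259.0]]
side bar 124 [235.2 149.7] rect [ 5.2 23.2] 85.6 depth [523.  158.2  59.1] z60/37 [522.6 156.9  60. ]
    [[501.0, 176.0], [553.0, 160.0], [545.0, 138.0], [494.0, 154.0]]
side sq 139 [237.6 167.8] rect [ 8.7 15.9] 85.2 depth [500.6  84.1  59.9] z60/37 [500.5  84.   60. ]
    [[489.0, 105.0], [523.0, 95.0], [512.0, 63.0], [479.0, 73.0]]
side rnd 123 [240.4 188.1] rect [ 8. 15.] 90.0 depth [478.7  10.8  60.1] z60/37 [478.7  10.9  60. ]
    [[470.0, 31.0], [498.0, 18.0], [488.0, -8.0], [460.0, 5.0]]
```

View pics/crop1.png

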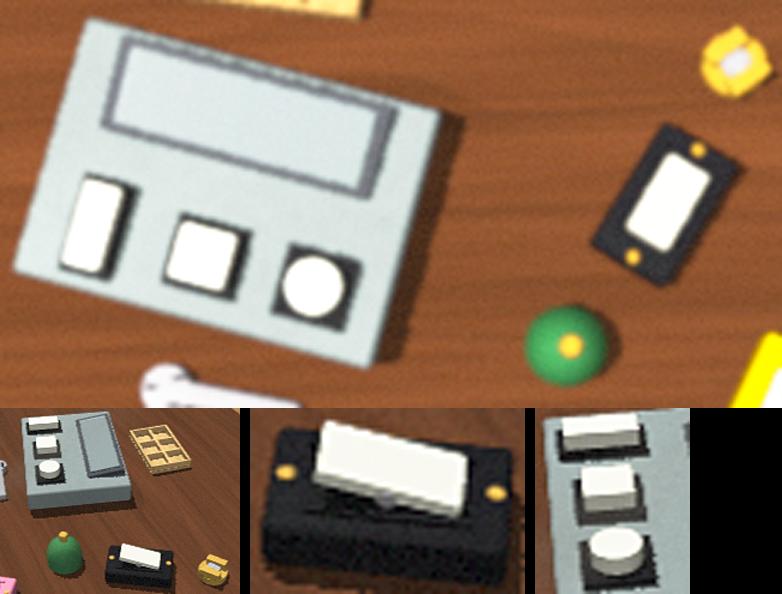

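The crop confirms it. In the side view the black block's rocker is raised at its dome end. The top and side fixes agree to about 1 mm: rocker centre (530.7,-227), round key (479,10.6), bar key (523,156.5). Pressing the rocker now.

```bash
cat >> h.py <<'E'
def quat(a):  # tool down, tool x at yaw a
    return np.array([0,np.cos(a/2),np.sin(a/2),0])
def press(x,y,yaw,zstop,tip_face,F=15):
    q0=np.array(env.state()["joints"]); best=None
    for a in (yaw,yaw+np.pi):
        j=solver.inverse_kinematics([x,y,tip_face+19+40],quat(a))
        if j is not None and (best is None or np.abs(j-q0).max()<np.abs(best[0]-q0).max()): best=(np.array(j),a)
    env.goto_joints(best[0]); print("above",best[0].round(2),np.round(env.state()["position"],1))
    env.move_straight([x,y,tip_face+19+8],rate=60)
    hit=env.move_straight([x,y,zstop+19-5],rate=15,stop_force=F)
    s=env.state(); print("hit",hit,"tip",np.round(np.array(s["position"])-[0,0,19],1),"F",np.round(s["wrist_force"],1))
    env.move_straight([x,y,tip_face+19+60],rate=100); print("clock",env.state()["clock"])
E
python3 - <<'E'
from h import *
fingers.gripper_to(0)
env.move_pose([480,-190,200],env.state()["ee_rot"]) if 0 else None
press(512.8,-215.6,-0.573,31,42)
s=snapshot("side"); save(s,"pics/rock.png",(270,235,370,300),6)
E
```

```text
above [-0.37  0.7   1.13  1.73 -0.69  1.17 -1.19] [ 513.5 -214.3  100.9]
hit True tip [ 512.  -215.2   33.2] F [-1.1  0.1  5.9]
clock 6.4333
```

View pics/rock.png

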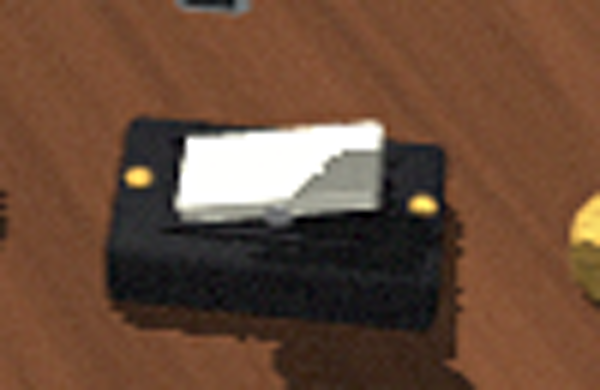

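The rocker's dome-side end (180,180) is now down and the far end (380,130) is up. The tip stopped at 33.2 mm. One firmer press slightly further out will confirm it's on its stop, then the round key and the bar.

```bash
python3 - <<'E'
from h import *
press(511,-214.4,-0.573,29,42,25)
press(479,10.6,-0.293+np.pi/2,52,60,20)
press(523,156.5,-0.293+np.pi/2,52,60,20)
q=env.state()["joints"]; p=env.state()["position"]
env.move_straight([p[0]-120,p[1]+120,240],rate=150)
t,s=snapshot("top"),snapshot("side")
for n,sn,ps in(("bar",t,[(176.2,210.8)]),("sq",t,[(208.9,219.8)]),("rnd",t,[(241.5,228.7)])):
    print(n,[world(sn,*p).round(1) for p in ps])
pts=[world(t,u,v) for v in range(188,222) for u in range(332,362) if t["pixels"][v,u].min()>200]
P=np.array(pts); d=(P[:,:2]-[530.7,-227.1])@[0.84,-0.54]; print("rocker slope",np.polyfit(d,P[:,2],1),len(P))
a=cv2.resize(s["pixels"][130:300,180:400],None,fx=3.5,fy=3.5,interpolation=2); cv2.imwrite("pics/end.png",a[:,:,::-1])
print(env.state()["clock"])
E
```

```text
above [-0.38  0.7   1.13  1.73 -0.69  1.16 -1.19] [ 509.7 -213.2   99.4]
hit True tip [ 511.  -214.5   32.9] F [-1.7  1.3  7.9]
clock 9.5
above [-0.7   0.37  0.81  1.91 -0.31  1.   -0.05] [479.    9.5 118.8]
hit True tip [479.1  10.6  52.1] F [-1.1  0.1  5.7]
clock 13.1333
above [-0.86  0.49  0.74  1.73 -0.37  1.06 -0.29] [522.5 156.6 117.9]
hit True tip [523.1 156.5  52.2] F [-0.5 -0.1  4.1]
clock 16.375
bar [array([524.2, 157.9,  52. ])]
sq [array([501.3,  82.8,  59.9])]
rnd [array([479.8,  11. ,  52.8])]
rocker slope [ 0.20712444 35.4721197 ] 387
17.9417
```

View pics/end.png

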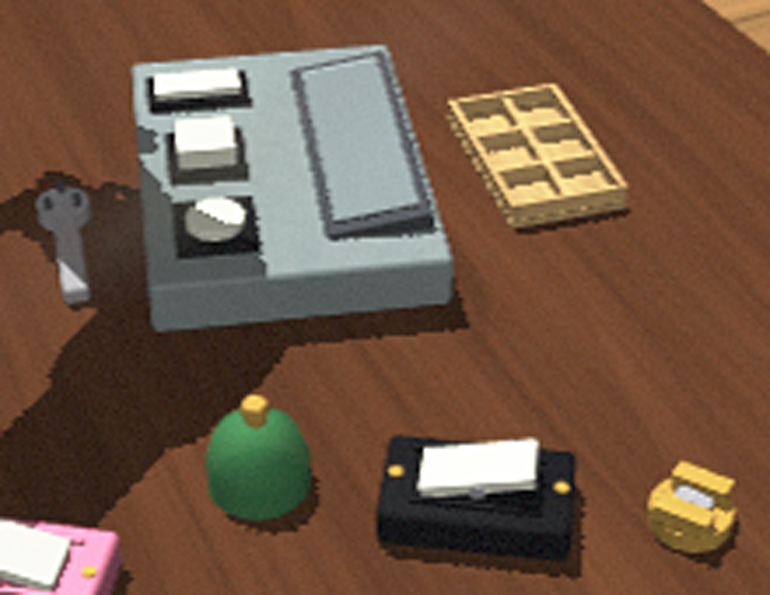

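The picture shows the bar (197,83) and round key (215,218) in and the square (205,138) up. The dome, holder, opener and tray haven't moved. The rocker slope reads a little low, so I'll compare it with the same fit on the starting image.

```bash
python3 - <<'E'
from h import *
import pickle
S=pickle.load(open("s0.pkl","rb"))
N={n:snapshot(n) for n in("top","side")}
for nm,(v0,v1,u0,u1) in {"top":(188,222,332,362),"side":(250,285,290,345)}.items():
  for s in(S[nm],N[nm]):
    m=(s["pixels"][v0:v1,u0:u1].min(2)>215).astype(np.uint8); m=cv2.erode(m,np.ones((3,3)))
    P=np.array([world(s,u+u0,v+v0) for v,u in zip(*np.nonzero(m))])
    d=(P[:,:2]-[530.7,-227.1])@[0.84,-0.54]; k=P[:,2]>30
    print(nm,np.polyfit(d[k],P[k,2],1).round(3),k.sum())
E
```

```text
top [-0.229 37.298] 240
top [ 0.246 37.019] 263
side [-0.212 37.054] 264
side [ 0.263 37.333] 272
```

The slope changes by 0.475 in both views. The final tilt of about +0.255 matches fully over (tan 0.25), so the rocker is on its stop.

```bash
python3 -c "
from h import *
print(env.job_done())"
```

```text
the job is handed in; nothing more can be done
None
```

The job is handed in: the rocker is fully over, then the round key and then the bar key were pressed fully in, the square key is still up, nothing else was disturbed, and the arm is clear at about 18 s.

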